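Reset the stop slide of a length-stop rail to the marked notch

ROBOT

A 6-joint arm with a two-finger parallel gripper is mounted at the origin on a cart in front of the work surface, level with it; the furniture and walls round the work are solid. World frame = base frame: x ahead of the robot, y to its left, z up, the work surface at z = 0. Lengths are in m, angles in degrees, forces in N, time in s.
With the tool pointing down it reaches from about 0.4 to 0.825 m from the base axis. Payload 7 kg.
Tool frame: the origin (TCP) lies on the centre line of the jaws, within the pads' length; the fingertips stand r.tip_reach ahead of it and the grasp point (between the pads) is the TCP (r.tip_reach is the distance from the TCP to the fingertips, in m); z points along the fingers, y is the line along which they close (so a half turn about z gives the same grasp; the last joint's range is limited). The gripper opens to 88 mm and grips with 3 to 60 N. Pads are 19 mm wide; open, the fingers measure 130 mm over their backs; the gripper's body (78 mm by 193 mm) begins 47 mm behind the grasp point.
Start: joints at [82.111, 20.546, 0.682, 0, -70.136, -16.507], TCP at [0.279, 0.615, 0.246] pointing down, gripper open.
Joint ranges: [-176.03, 176.03], [-82.01, 121.73], [-58.28, 71.71], [-173.87, 95.51], [-174.79, -0.11], [-173.66, 173.66]. Speed limits (degrees/s): [136.94, 136.94, 172.46, 180, 180, 180].

INTERFACE

Orientations are given as [roll, pitch, yaw] about the fixed x, y, z axes, in that order (R = Rz(yaw) Ry(pitch) Rx(roll)).
In Python, from plant import sensors, cams, r gives the robot as it stands.
- The arm moves only by the tool drive_tool, never from a script. Its argument "rows" is a list of rows, each an object of numbers: "fingers": the gripper's target within -1 to 1 (fully open at 1, half-way at 0, shut at -1); "x", "y", "z": the shift along the tool's x, y, z in m; "spin": the turn about the tool's z in rad. A call has 1 to 10 rows; each row is the pose to reach, as a shift and turn from the pose commanded when the call began, along the tool's axes at that moment; what a row does not reach only later rows make up. A row lasts 1/8 s, in which the tool goes at most 62.5 mm and 10.7 degrees, less where a joint would pass 70% of its speed; a pose out of reach is approached as far as the arm can. A call with a gripper value outside its range is refused whole. The fingers move at their own pace and stop on an object; "newtons" is the grip in N (left out, the last holds). Time passes only in rows, so rows that repeat a pose let the fingers close. It gives the time, the measured TCP pose, the force, the opening and the grip force at its end, in the units of the state.
- sensors.get_state(): the state, without advancing time (a new reading comes with each control period).
- cams.capture(name): name is "scene" or "top"; returns a dict with "pixels" (420x560x3 uint8, red, green, blue), "intrinsics" (3x3 intrinsics, pixels), "k1" (the pictures are not rectified: a ray, as slopes to the right and down, at radius r is drawn at 1 + k1 r^2 times it, then the intrinsics apply), "eye" and "orientation" of the camera in the world. Camera axes: x right, y up, looking along -z (the intrinsics and any distortion apply to the point x, -y, -z); pixel columns grow to the right and rows downward; lengths in m; the calibration is good to about 2 mm. A picture is of the moment at which its call begins. There is no depth.
- r.close_job(): hands the job in; it is judged then, once.
The state is a dict: "time_s": time; "joints": joint angles; "qd": joint speeds; "joint_torque": joint torques, N m; "tcp_pos": TCP position; "eef_rot": TCP orientation; "contact_force": force on the tool from outside, world axes, zero at the start; "moment": the same for the moment, N m; "gripper_width": finger opening in m; "gripper_force": force on a finger pad.
Only numpy, scipy, OpenCV 4.12 (cv2) and the standard library are available. Lean on these libraries where they do the work, as an engineer would, in place of code of your own. Each camera call takes 0.05 s, during which the arm holds its last target. There are 200 camera calls.

TASK

Set the length stop for the next batch: lift the stop slide by its red knob out of the parking notch, move it along its channel, without taking it out of the channel, and lower it level into the notch that belongs to the blue tab, so that both ends of its cross pin drop in and it sits fully home; then let go. The notched strips have been shifted and no longer sit exactly at the tabs (up to 8 mm off either way along the rail), so feel for the notch near the blue tab. Leave everything else where it is.

Things in the scene. Friction and masses are not known exactly. Their poses are not given: they have to be found in the camera images.
- stop_rail: stop rail (mm): grey base plate 134 (x) x 250 (y) x 12, fixed on a plywood platform (top z = 0.14 m), with an open channel along its y. Origin: centre of the underside; z up. Channel floor 12 above the origin. Walls either side (inner faces at x = +-24, tops 45.5 above the origin) have facing pairs of notches, 13 wide, 14 deep; elsewhere their tops are plain. All rigid
- park_notch (a point): point on the channel floor in the middle of the parking notch pair, at x = 0, y = +82, z = 12 of the rail; this pair is part of the rail
- strip_zone (a point): point on the rail's centre line at wall-top height (0, -35, 45.5 of the rail), amid the two steel strips that form the walls here. Their 3 notch pairs, 40 apart, are nominally level with the 3 tabs, but the strips are locked together anywhere up to 8 off along the rail, +y or -y: every pair lies off its tab by the same unreported amount
- stop_slide: loose stop slide, 0.25 to 0.47 kg: dark keel 44 (x) x 60 (y) runs in the channel, 2 to spare each side; aluminium plate 86 x 60 above, top 46 above the origin. Origin: centre of the keel's underside; z up, y along the rail. Starts in the parking notch. Seated, the keel stands on the channel floor, held by its weight only. Lifted 33.5 it is out of the channel
- slide_pin (a point): middle of the slide's round steel cross pin, dia 10, 72 long along x, 26 above the slide's origin. Seated in a notch its underside is 12.5 below the wall tops, so a lift of 13 frees it; resting on plain wall tops the slide stands 12.5 higher than seated
- slide_knob (a point): centre of the slide's red knob: block 38 (x) x 28 (y) x 28 high with rounded edges, 71 above the slide's origin; its underside is 11 above the plate
- tab_blue: blue tab 18 x 14 x 8 fixed on the base plate on the robot's side of the channel, 55 from the centre line. Origin: centre of its underside; axes as the rail's. Marks the notch to use, to within 8 along y. The three tabs swap places from run to run (y = -75, -35 and +5 of the rail)
- tab_yellow: yellow tab, same as the blue, marks another notch
- tab_green: green tab, same as the blue, marks another notch
- spanner: small combination spanner, 140 x 22 x 6 mm; bystander, to be left alone; origin: centre of its underside
- bearing: ball bearing, dia 40 x 12 mm; bystander, to be left alone; origin: centre of its underside
- nut: large steel hex nut, 23 x 26 x 13 mm; bystander, to be left alone; origin: centre of its underside
- tin_paste: yellow paste tin with dark green lid, dia 68 x 51 mm; bystander, to be left alone; origin: centre of its underside
- tape_roll: black tape roll, dia 58 x 19 mm; bystander, to be left alone; origin: centre of its underside
- driver: red-handled screwdriver, 170 x 26 x 27 mm; bystander, to be left alone; origin: centre of its underside
- allen_set: red holder of hex keys, 85 x 28 x 21 mm; bystander, to be left alone; origin: centre of its underside

How it is judged:
By the outcome, as a careful person would: the job done as asked, in the order asked, and still so for the second after the job is handed in, with the robot touching nothing.
It also fails if it takes over 40 s, if anything falls off the work surface, if the arm or the gripper's body presses on something with over 40 N, if the wrist force passes 120 N, or if a joint passes its speed limit or range.

## Working session

There is one attempt and no reset: what is moved stays moved. The work goes in short steps, Python scripts to look and compute and a tool call to move; the robot and the scene stay as the last step left them, time stands still between calls to the robot, and variables do not carry over. Pictures are saved under pics/ and viewed, at most 10 in all, crops included, and the job is handed in when it is done.

Besides the shell and the picture viewer there is one more tool, called in YAML: its name, and indented under it one key for each argument. drive_tool: Moves the arm, as the interface text tells. Its arguments: {"type":"object","properties":{"rows":{"type":"array"},"newtons":{"type":"number"}},"required":["rows"]}

```bash
mkdir -p pics; ls; python3 - <<'E'
from plant import sensors,cams,r
import cv2
print(sensors.get_state(), r.tip_reach)
for n in("scene","top"):
    c=cams.capture(n); cv2.imwrite(f"pics/{n}0.png",cv2.resize(c["pixels"][:,:,::-1],None,fx=1.4,fy=1.4))
    print(n,c["intrinsics"],c["k1"],c["eye"],c["orientation"])
E
```

```text
pics
{'time_s': 0.0, 'joints': array([ 8.21097693e+01,  2.05907188e+01,  6.34447672e-01, -2.19365308e-02,
       -7.01356200e+01, -1.65063620e+01]), 'qd': array([-0.0337041 ,  0.03190875, -0.02780288, -0.07380056, -0.01363914,
        0.03180759]), 'joint_torque': array([-7.85475295e-04, -5.82718956e+01,  2.93055832e+01,  6.99716449e+00,
        6.88796034e-03, -1.61645589e-04]), 'tcp_pos': array([0.27863754, 0.61430375, 0.24463015]), 'eef_rot': array([ 1.79906036e+02, -6.33909720e-03, -2.44040580e+01]), 'contact_force': array([ 0.5613321 ,  0.85616383, -0.10738435]), 'moment': array([ 0.0479058 ,  0.00156677, -0.01795225]), 'gripper_force': 0.0, 'gripper_width': 0.08737033011833772} 0.019
scene [[420.23107208   0.         272.98786529]
 [  0.         420.23107208 203.65733812]
 [  0.           0.           1.        ]] 0.04197272081610202 [ 0.10139578 -0.34493844  0.92868789] [ 43.24825749   0.71889522 -44.12523341]
top [[463.16239284   0.         274.15198999]
 [  0.         463.16239284 207.97876679]
 [  0.           0.           1.        ]] -0.08828940990955719 [0.44261359 0.12569646 1.04570924] [  7.4044504    0.57143811 -91.52273597]
```

View pics/scene0.png

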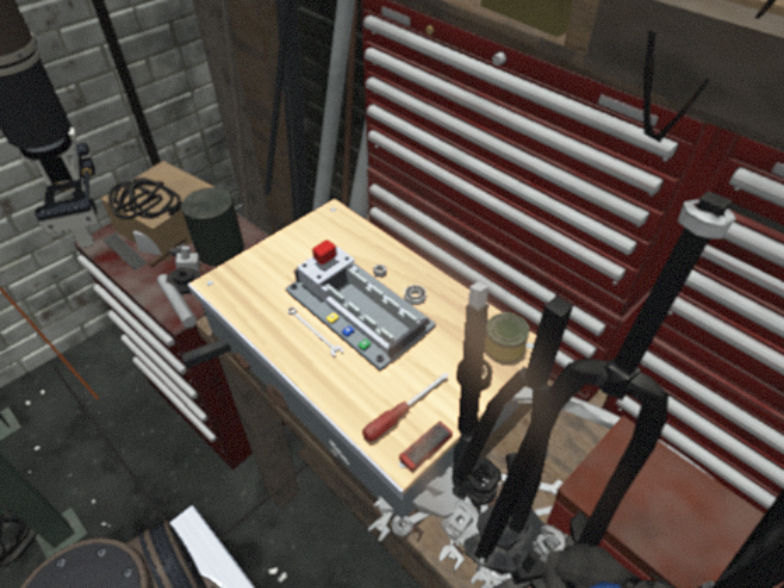

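View pics/top0.png

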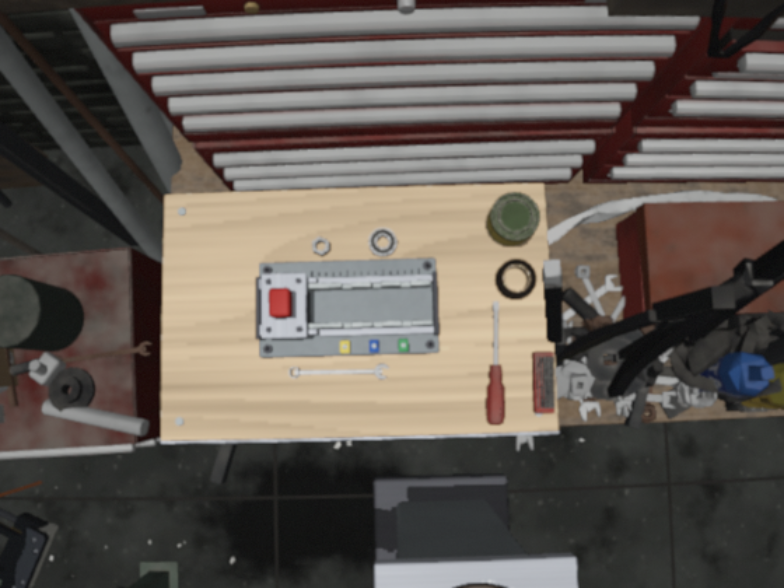

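The top view shows the knob at about (280,303), the tabs at yellow (345,346), blue (374,346) and green (403,345), and the rail's corners near (260,262), (437,260), (260,356) and (438,352). Blue is the middle tab. I'll enlarge this area to measure it.

```bash
cat > h.py <<'E'
import numpy as np, cv2
from scipy.spatial.transform import Rotation as R
from plant import sensors,cams,r
def ray(c,u,v):
    K=c["intrinsics"]; d=np.array([(u-K[0,2])/K[0,0],(v-K[1,2])/K[1,1]]); p=d.copy()
    for _ in range(20): p=d/(1+c["k1"]*(p@p))
    return R.from_euler("xyz",c["orientation"],degrees=True).apply([p[0],-p[1],-1])
def at(c,u,v,z):
    d=ray(c,u,v); e=np.array(c["eye"]); return e+d*(z-e[2])/d[2]
def proj(c,P):
    q=R.from_euler("xyz",c["orientation"],degrees=True).inv().apply(np.array(P)-c["eye"])
    s=np.array([q[0],-q[1]])/-q[2]; s=s*(1+c["k1"]*(s@s)); K=c["intrinsics"]
    return [K[0,0]*s[0]+K[0,2],K[1,1]*s[1]+K[1,2]]
def crop(c,x,y,w,h,f,name):
    cv2.imwrite(name,cv2.resize(c["pixels"][y:y+h,x:x+w,::-1],None,fx=f,fy=f,interpolation=cv2.INTER_CUBIC))
E
python3 - <<'E'
from h import *
c=cams.capture("top"); crop(c,180,180,140,80,5.7,"pics/t1.png")
hsv=cv2.cvtColor(c["pixels"],cv2.COLOR_RGB2HSV).astype(int)
sub=np.zeros(hsv.shape[:2],bool); sub[180:260,180:320]=1
for n,m in (("red",((hsv[...,0]<8)|(hsv[...,0]>172))),("yel",abs(hsv[...,0]-28)<6),("blue",abs(hsv[...,0]-110)<10),("green",abs(hsv[...,0]-65)<15)):
    m=m&(hsv[...,1]>130)&sub&(hsv[...,2]>60)
    v,u=np.nonzero(m); print(n,len(u),u.mean(),v.mean(),at(c,u.mean(),v.mean(),.16 if n!="red" else .14+.012+.08))
E
```

```text
red 287 199.93031358885017 216.20209059233449 [0.53750431 0.26305756 0.232     ]
yel 0 nan nan [nan nan nan]
blue 25 266.68 246.4 [0.48436168 0.14769657 0.16      ]
green 0 nan nan [nan nan nan]<stdin>:7: RuntimeWarning: Mean of empty slice.
  ret = ret.dtype.type(ret / rcount)
```

View pics/t1.png

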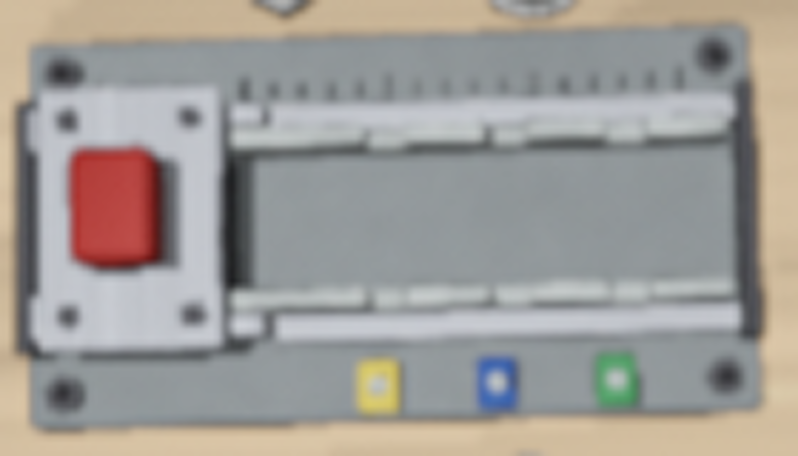

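The crop shows the base corners at (32,45), (748,27), (760,405) and (32,428). The tabs are at (378,385), (497,383) and (616,380). The far-wall notches span about 368–405, 490–525 and 607–645 in x at y≈137. I'll fit the rail pose to these.

```bash
cat >> h.py <<'E'
from scipy.optimize import least_squares
def rw(p,P): # rail mm -> world
    a=p[2]; P=np.array(P)/1000; return np.array([p[0]+np.cos(a)*P[0]-np.sin(a)*P[1],p[1]+np.sin(a)*P[0]+np.cos(a)*P[1],.14+P[2]])
E
python3 - <<'E'
from h import *
c=cams.capture("top"); s=5.7
px=lambda u,v:(180+(u+.5)/s-.5,180+(v+.5)/s-.5)
obs=[((67,125,12),(32,45)),((67,-125,12),(748,27)),((-67,125,12),(32,428)),((-67,-125,12),(760,405)),((-55,5,20),(378,385)),((-55,-35,20),(497,383)),((-55,-75,20),(616,380))]
f=lambda p:np.concatenate([np.array(proj(c,rw(p,P)))-px(*u) for P,u in obs])
o=least_squares(f,[.52,.18,0]); p=o.x; print(p[:2],np.degrees(p[2]),o.fun.round(2))
print("park knob expected",rw(p,(0,82,83)))
inv=lambda u,v,z:(lambda w:R.from_euler("z",-p[2]).apply(w-[p[0],p[1],.14])*1000)(at(c,*px(u,v),z))
for u in (368,405,490,525,607,645): print(u,inv(u,132,.1855).round(1))
for u in (372,497,617): print(u,inv(u,296,.1855).round(1))
print("knob top",inv(71,150,.14+.012+.085+.012),inv(155,262,.14+.012+.085+.012))
K=cams.capture("scene"); q=proj(K,rw(p,(0,-35,45))); print(q)
x,y=int(q[0]-65),int(q[1]-50); crop(K,x,y,110,80,7,"pics/s1.png"); print(x,y)
for P in [(24,y0,45.5) for y0 in(5,-35,-75)]+[(-24,y0,45.5) for y0 in(5,-35,-75)]+[(-55,y0,20) for y0 in(5,-35,-75)]+[(67,-125,12),(-67,-125,12),(-67,125,12)]: print(P,((np.array(proj(K,rw(p,P)))-[x,y]+.5)*7).round())
E
```

```text
[0.53881486 0.18235145] -0.03517816570586586 [-0.95 -0.67  0.56 -1.06 -0.83  0.48  0.96  1.23  0.02  0.1   0.07 -0.09
  0.14 -0.12]
park knob expected [0.53886521 0.26435144 0.223     ]
368 [27.3  5.  45.5]
405 [26.9 -7.2 45.5]
490 [ 26.2 -35.2  45.5]
525 [ 25.8 -46.7  45.5]
607 [ 25.1 -73.7  45.5]
645 [ 24.8 -86.2  45.5]
372 [-26.9   4.7  45.5]
497 [-28.  -36.2  45.5]
617 [-29.  -75.3  45.5]
knob top [ 15.09768607  91.57238725 109.        ] [-19.95816877  65.99915064 109.        ]
[np.float64(264.75761651653005), np.float64(216.58687380277757)]
199 166
(24, 5, 45.5) [435. 259.]
(24, -35, 45.5) [515. 320.]
(24, -75, 45.5) [598. 382.]
(-24, 5, 45.5) [332. 331.]
(-24, -35, 45.5) [411. 395.]
(-24, -75, 45.5) [494. 461.]
(-55, 5, 20) [268. 429.]
(-55, -35, 20) [346. 494.]
(-55, -75, 20) [427. 562.]
(67, -125, 12) [790. 459.]
(-67, -125, 12) [507. 687.]
(-67, 125, 12) [ 28. 280.]
```

View pics/s1.png

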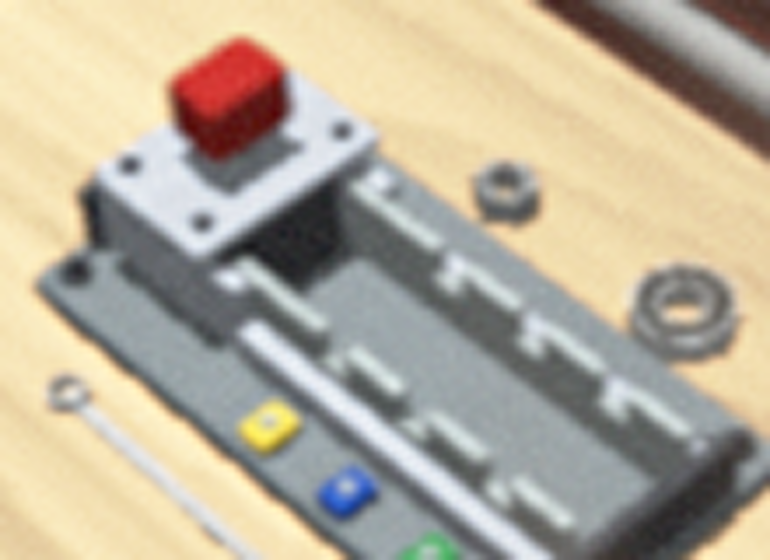

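The rail's origin is near (0.539, 0.182) with yaw about 0. The knob sits at about (0.538, 0.2635, 0.223), which matches the given sizes. Both views put the notches about 5–6 mm towards -y from the tabs, so the target is y ≈ -40.5 on the rail. I'll grip across the knob's y faces, with the tool at yaw 0.

drive_tool:
  rows:
    - {"fingers":1,"x":0,"y":0,"z":-0.06,"spin":0}
    - {"fingers":1,"x":0.05,"y":0.028,"z":-0.085,"spin":-0.06}
    - {"fingers":1,"x":0.1,"y":0.056,"z":-0.085,"spin":-0.12}
    - {"fingers":1,"x":0.15,"y":0.084,"z":-0.085,"spin":-0.18}
    - {"fingers":1,"x":0.2,"y":0.112,"z":-0.085,"spin":-0.24}
    - {"fingers":1,"x":0.25,"y":0.14,"z":-0.085,"spin":-0.3}
    - {"fingers":1,"x":0.3,"y":0.168,"z":-0.085,"spin":-0.36}
    - {"fingers":1,"x":0.35,"y":0.195,"z":-0.085,"spin":-0.426}
    - {"fingers":1,"x":0.38,"y":0.212,"z":-0.085,"spin":-0.426}
    - {"fingers":1,"x":0.38,"y":0.212,"z":-0.085,"spin":-0.426}

```text
time_s: 1.5
tcp_pos: [0.5384, 0.2626, 0.3304]
eef_rot: [180.0, 0.0, -0.2]
contact_force: [-0.1, 0.2, -0.6]
gripper_width: 0.0877
gripper_force: 0.0
```

drive_tool:
  rows:
    - {"fingers":1,"x":0,"y":-0.001,"z":0.04}
    - {"fingers":1,"x":0,"y":-0.001,"z":0.075}
    - {"fingers":0.3,"x":0,"y":-0.001,"z":0.095}
    - {"fingers":0,"x":0,"y":-0.001,"z":0.106}
    - {"fingers":0,"x":0,"y":-0.001,"z":0.106}
  newtons: 10

```text
invalid input
```

drive_tool:
  rows:
    - {"fingers":1,"x":0,"y":-0.001,"z":0.04,"spin":0}
    - {"fingers":1,"x":0,"y":-0.001,"z":0.075,"spin":0}
    - {"fingers":0.3,"x":0,"y":-0.001,"z":0.095,"spin":0}
    - {"fingers":0,"x":0,"y":-0.001,"z":0.106,"spin":0}
    - {"fingers":0,"x":0,"y":-0.001,"z":0.106,"spin":0}
  newtons: 10

```text
time_s: 2.12
tcp_pos: [0.537, 0.266, 0.2242]
eef_rot: [180.0, 0.0, 0.0]
contact_force: [0.0, -0.2, -0.3]
gripper_width: 0.0633
gripper_force: 0.0
```

drive_tool:
  rows:
    - {"fingers":-0.2,"x":0,"y":0,"z":0,"spin":0}
    - {"fingers":-0.4,"x":0,"y":0,"z":0,"spin":0}
    - {"fingers":-0.6,"x":0,"y":0,"z":0,"spin":0}
    - {"fingers":-1,"x":0,"y":0,"z":0,"spin":0}
    - {"fingers":-1,"x":0,"y":0,"z":0,"spin":0}
    - {"fingers":-1,"x":0,"y":0,"z":0,"spin":0}
  newtons: 10

```text
time_s: 2.88
tcp_pos: [0.5374, 0.2656, 0.225]
eef_rot: [-180.0, -0.0, 0.0]
contact_force: [-2.2, -1.5, 4.7]
gripper_width: 0.0278
gripper_force: 10.0
```

drive_tool:
  rows:
    - {"fingers":-1,"x":0,"y":0,"z":0,"spin":0}
    - {"fingers":-1,"x":0,"y":0,"z":-0.003,"spin":0}
    - {"fingers":-1,"x":0,"y":0,"z":-0.006,"spin":0}
    - {"fingers":-1,"x":0,"y":0,"z":-0.01,"spin":0}
    - {"fingers":-1,"x":0,"y":0,"z":-0.014,"spin":0}
    - {"fingers":-1,"x":0,"y":0,"z":-0.018,"spin":0}
    - {"fingers":-1,"x":0,"y":0,"z":-0.018,"spin":0}
    - {"fingers":-1,"x":0,"y":0,"z":-0.018,"spin":0}
  newtons: 40

```text
time_s: 3.88
tcp_pos: [0.5372, 0.2657, 0.2425]
eef_rot: [-180.0, 0.0, 0.0]
contact_force: [0.2, 0.2, -3.7]
gripper_width: 0.0281
gripper_force: 40.0
```

```bash
python3 - <<'E'
from h import *
s=sensors.get_state(); print(s["tcp_pos"],s["contact_force"],s["moment"],s["gripper_force"])
c=cams.capture("scene"); crop(c,199,160,110,80,7,"pics/s2.png")
E
```

```text
[0.53723931 0.26565357 0.24248357] [ 0.20178664  0.22601779 -3.66661052] [-0.04345199 -0.00049057 -0.02021406] 39.99910533428192
```

View pics/s2.png

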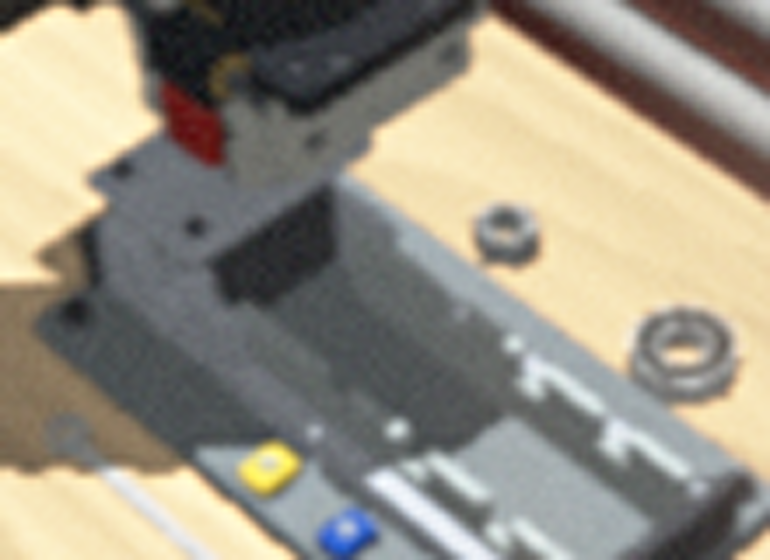

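The slide is held and free: 3.7 N of weight (about 0.37 kg), with no side force. Next I'll carry it along the channel.

drive_tool:
  rows:
    - {"fingers":-1,"x":0,"y":0.006,"z":0,"spin":0}
    - {"fingers":-1,"x":0,"y":0.02,"z":0,"spin":0}
    - {"fingers":-1,"x":0,"y":0.036,"z":0,"spin":0}
    - {"fingers":-1,"x":0,"y":0.052,"z":0,"spin":0}
    - {"fingers":-1,"x":0,"y":0.068,"z":0,"spin":0}
    - {"fingers":-1,"x":0,"y":0.084,"z":0,"spin":0}
    - {"fingers":-1,"x":0,"y":0.1,"z":0,"spin":0}
    - {"fingers":-1,"x":0,"y":0.112,"z":0,"spin":0}
    - {"fingers":-1,"x":0,"y":0.117,"z":0,"spin":0}
    - {"fingers":-1,"x":0,"y":0.117,"z":0,"spin":0}

```text
time_s: 5.18
tcp_pos: [0.5374, 0.1485, 0.2426]
eef_rot: [-180.0, -0.0, -0.0]
contact_force: [-0.8, -0.2, -4.0]
gripper_width: 0.0276
gripper_force: 40.0
```

drive_tool:
  rows:
    - {"fingers":-1,"x":0,"y":0,"z":0.003,"spin":0}
    - {"fingers":-1,"x":0,"y":0,"z":0.005,"spin":0}
    - {"fingers":-1,"x":0,"y":0,"z":0.006,"spin":0}
    - {"fingers":-1,"x":0,"y":0,"z":0.006,"spin":0}

```text
time_s: 5.68
tcp_pos: [0.5374, 0.149, 0.2372]
eef_rot: [-180.0, -0.0, 0.0]
contact_force: [-3.4, 0.7, 3.3]
gripper_width: 0.028
gripper_force: 40.0
```

It has landed on the plain wall tops: z = 0.2372, and the force changed by 7 N. I'll slide on towards -y, feeling for the drop.

drive_tool:
  rows:
    - {"fingers":-1,"x":0,"y":0.001,"z":0.0005,"spin":0}
    - {"fingers":-1,"x":0,"y":0.002,"z":0.001,"spin":0}
    - {"fingers":-1,"x":0,"y":0.003,"z":0.001,"spin":0}
    - {"fingers":-1,"x":0,"y":0.004,"z":0.001,"spin":0}

```text
time_s: 6.18
tcp_pos: [0.5369, 0.1444, 0.2348]
eef_rot: [180.0, 0.1, -0.0]
contact_force: [0.2, 0.5, -4.1]
gripper_width: 0.0279
gripper_force: 40.0
```

The contact force is gone and z is already 2.5 mm below the wall tops, so the pin is in the notch mouth. I'll lower gently.

drive_tool:
  rows:
    - {"fingers":-1,"x":0,"y":0,"z":0.001,"spin":0}
    - {"fingers":-1,"x":0,"y":0,"z":0.002,"spin":0}
    - {"fingers":-1,"x":0,"y":0,"z":0.003,"spin":0}
    - {"fingers":-1,"x":0,"y":0,"z":0.003,"spin":0}

```text
time_s: 6.68
tcp_pos: [0.5371, 0.1441, 0.2323]
eef_rot: [179.9, 0.0, 0.0]
contact_force: [0.4, -3.7, -3.8]
gripper_width: 0.0278
gripper_force: 40.0
```

drive_tool:
  rows:
    - {"fingers":-1,"x":0,"y":0.0008,"z":0,"spin":0}
    - {"fingers":-1,"x":0,"y":0.0008,"z":0.002,"spin":0}
    - {"fingers":-1,"x":0,"y":0.0008,"z":0.004,"spin":0}
    - {"fingers":-1,"x":0,"y":0.0008,"z":0.005,"spin":0}
    - {"fingers":-1,"x":0,"y":0.0008,"z":0.005,"spin":0}

```text
time_s: 7.3
tcp_pos: [0.5373, 0.1439, 0.2274]
eef_rot: [-180.0, 0.0, 0.0]
contact_force: [1.1, -2.2, -4.3]
gripper_width: 0.028
gripper_force: 40.0
```

drive_tool:
  rows:
    - {"fingers":-1,"x":0,"y":0.0005,"z":0.001,"spin":0}
    - {"fingers":-1,"x":0,"y":0.0005,"z":0.002,"spin":0}
    - {"fingers":-1,"x":0,"y":0.0005,"z":0.003,"spin":0}
    - {"fingers":-1,"x":0,"y":0.0005,"z":0.0035,"spin":0}
    - {"fingers":-1,"x":0,"y":0.0005,"z":0.0035,"spin":0}

```text
time_s: 7.92
tcp_pos: [0.5375, 0.1437, 0.225]
eef_rot: [-180.0, -0.1, 0.0]
contact_force: [-4.9, 0.6, 6.1]
gripper_width: 0.0278
gripper_force: 40.0
```

The slide is on the channel floor at z = 0.225, the same height as when parked, and the force has changed sign. I'll release and retreat straight up.

drive_tool:
  rows:
    - {"fingers":-1,"x":0,"y":0,"z":-0.0005,"spin":0}
    - {"fingers":0,"x":0,"y":0,"z":-0.0005,"spin":0}
    - {"fingers":0.4,"x":0,"y":0,"z":-0.0005,"spin":0}
    - {"fingers":0.4,"x":0,"y":0,"z":-0.0005,"spin":0}
    - {"fingers":0.4,"x":0,"y":0,"z":-0.0005,"spin":0}
    - {"fingers":0.4,"x":0,"y":0,"z":-0.02,"spin":0}
    - {"fingers":0.4,"x":0,"y":0,"z":-0.06,"spin":0}
    - {"fingers":0.4,"x":0,"y":0,"z":-0.1,"spin":0}
    - {"fingers":0.4,"x":0,"y":0,"z":-0.1,"spin":0}
  newtons: 10

```text
time_s: 9.05
tcp_pos: [0.5388, 0.1439, 0.3277]
eef_rot: [-179.8, -0.3, 0.0]
contact_force: [-0.1, 0.2, -0.8]
gripper_width: 0.0614
gripper_force: 0.0
```

drive_tool:
  rows:
    - {"fingers":0.4,"x":-0.05,"y":-0.03,"z":-0.02,"spin":0}
    - {"fingers":0.4,"x":-0.08,"y":-0.08,"z":-0.02,"spin":0}
    - {"fingers":0.4,"x":-0.08,"y":-0.13,"z":-0.02,"spin":0}
    - {"fingers":0.4,"x":-0.08,"y":-0.18,"z":-0.02,"spin":0}
    - {"fingers":0.4,"x":-0.08,"y":-0.18,"z":-0.02,"spin":0}

```text
time_s: 9.68
tcp_pos: [0.4567, 0.326, 0.3423]
eef_rot: [179.9, 0.1, 0.2]
contact_force: [-0.0, -0.7, -1.7]
gripper_width: 0.0616
gripper_force: 0.0
```

```bash
python3 - <<'E'
from h import *
c=cams.capture("scene"); crop(c,199,160,110,80,7,"pics/s3.png")
c=cams.capture("top"); crop(c,180,160,140,100,5.7,"pics/t3.png")
E
```

```text
(no output)
```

View pics/s3.png

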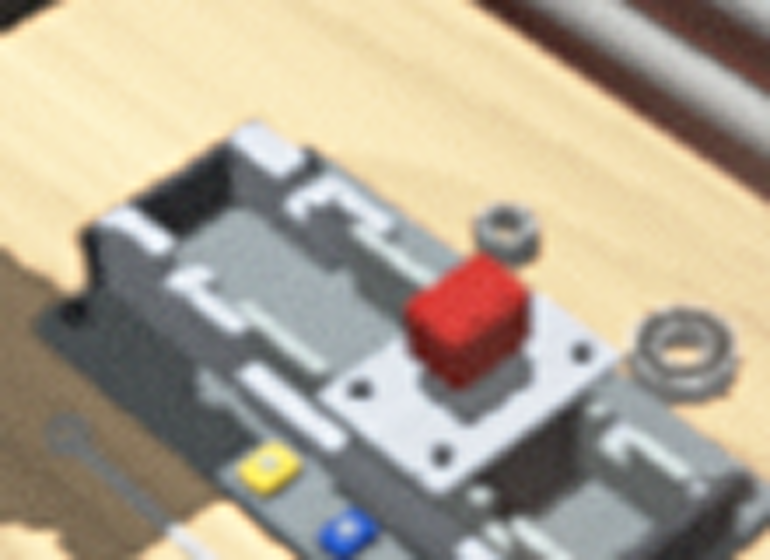

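View pics/t3.png

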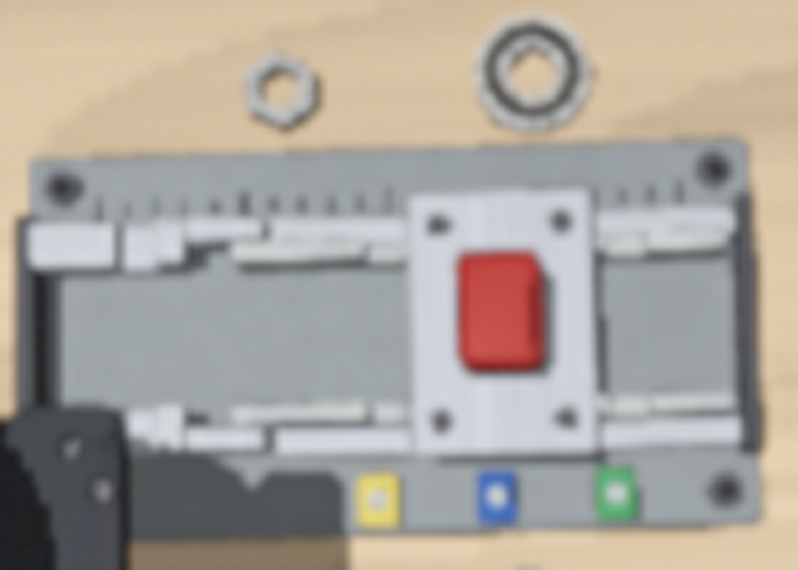

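The slide sits level in the notch at the blue tab. The knob is at (500,312) in the top crop and blue is at (497,495). The outer notches are visible on either side of the plate, and nothing else has moved.

```bash
python3 -c "
from plant import r
print(r.close_job())"
```

```text
the job is handed in; nothing more can be done
None
```

The stop slide is fully home in the blue tab's notch (about 5 mm towards -y from the tab), released with the arm clear at 9.7 s, and the job is handed in; no verdict came back.

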